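Open the outlet over the empty tub and start the olive cracker

TASK

The open tub stands under one of the olive cracker's two outlets; under the other stands a tub with its lid on. With the fingertips, push the toggle lever above the open tub forward past its centre, towards the outlets, until it snaps over and opens that outlet; only then press the start button on top of the machine right down and let it go. Leave the other lever, both tubs, the jar and the brush where they are; nothing is picked up.

Things in the scene. Friction and masses are not known exactly. Their poses are not given: they have to be found in the camera images.
- machine: Fixed bench-top steel olive cracker, a box 220 mm deep (x), 360 mm wide (y), flat top 150 mm above the work surface. Origin: centre of its underside, on the work surface. Its -x face, turned roughly to the robot, has two sloping chutes (outlets) at machine y +100 and -100 mm; its y axis points to the left outlet. A feed tray runs along the back edge of the top: a rim 30 mm high from machine x +73 to +109 mm, 300 mm long.
- lever_left (a joint): Toggle lever on top of the machine above the left outlet, in rad: 0 = leaning back to the feed tray (machine +x), outlet shut; 1.0 = leaning forward to the outlets (machine -x), outlet open. Each end lies 0.5 rad from upright. An over-centre spring holds it at either end with about 4 N at the knob; pushed past upright (0.5) it snaps to the other end by itself and stays. It also lifts the small gate plate in the outlet.
- lever_right (a joint): Toggle lever on top of the machine above the right outlet, in rad: 0 = leaning back to the feed tray (machine +x), outlet shut; 1.0 = leaning forward to the outlets (machine -x), outlet open. Each end lies 0.5 rad from upright. An over-centre spring holds it at either end with about 4 N at the knob; pushed past upright (0.5) it snaps to the other end by itself and stays. It also lifts the small gate plate in the outlet.
- lever_left_tip (a point): Centre of the black ball knob, 24 mm across, at the end of the left lever, a 10 mm steel rod; it moves with the lever, 65 mm from the pivot. Shut, it stands 75 mm above the machine's top, 31 mm behind (machine +x of) the pivot and (measured from its centre) 62 mm in front of the near edge of the feed tray's rim.
- lever_right_tip (a point): Centre of the black ball knob, 24 mm across, at the end of the right lever, a 10 mm steel rod; it moves with the lever, 65 mm from the pivot. Shut, it stands 75 mm above the machine's top, 31 mm behind (machine +x of) the pivot and (measured from its centre) 62 mm in front of the near edge of the feed tray's rim.
- pivot_left (a point): Pivot of the left lever, 18 mm above the machine's top, at machine x -20, y +100 mm; the hinge axis runs along the machine's y. Its axes are the machine's.
- pivot_right (a point): Pivot of the right lever, 18 mm above the machine's top, at machine x -20, y -100 mm; the hinge axis runs along the machine's y. Its axes are the machine's.
- outlet_left (a point): Lip of the left chute (machine +y), 60 mm wide, 70 mm above the work surface.
- outlet_right (a point): Lip of the right chute (machine -y), 60 mm wide, 70 mm above the work surface.
- start (a joint): Start button, in m: 0 = out, 0.006 = fully down. It springs back; fully down takes about 5 N.
- start_top (a point): Centre of the top face of the black round start button, 30 mm across, facing up, in the middle of the machine's top at machine x +35 mm between the levers. It is pressed straight down.
- tub: The open, empty blue plastic tub: round, 130 mm across its rim, 50 mm high, loose on the work surface under one outlet. Origin: centre of its underside.
- lidded_tub: A blue tub of much the same size with its lid on: 134 mm across, flat lid 48 mm above the work surface with a straight raised grip bar across it (100 x 14 mm, 13 mm high), under the other outlet. Origin: centre of its underside. To be left alone.
- jar: Closed glass jar, 64 mm across, 100 mm high, standing beside the machine on its right (machine -y). Origin: centre of its underside. To be left alone.
- brush: Flat brush with a wooden handle lying on the work surface left of the machine (machine +y). Origin: underside near its middle. To be left alone.

How it is judged:
On the way, in this order (a step that is already met when the one before it is completed fails the run):
1. the lever above the open tub has snapped over to open (((horizontal distance between tub and outlet_left below 0.065 m and value of joint lever_left above 0.9 rad) or (horizontal distance between tub and outlet_right below 0.065 m and value of joint lever_right above 0.9 rad))), for 0.1 s.
2. the start button is pressed down (value of joint start above 0.004 m), for 0.05 s.
At the end, for the whole second after the job is handed in: The lever above the open tub rests open (over 0.9 rad), the other shut (under 0.1 rad), the start button is out again (under 2 mm), and the open tub stands upright and still under its outlet (within 65 mm of the lip, seen from above) (((horizontal distance between tub and outlet_left below 0.065 m and value of joint lever_left above 0.9 rad and value of joint lever_right below 0.1 rad and value of joint start below 0.002 m and angle between tub's own z axis and vertical below 0.1 rad and linear speed of tub below 0.02 m/s) or (horizontal distance between tub and outlet_right below 0.065 m and value of joint lever_right above 0.9 rad and value of joint lever_left below 0.1 rad and value of joint start below 0.002 m and angle between tub's own z axis and vertical below 0.1 rad and linear speed of tub below 0.02 m/s))); the robot touches nothing.
It fails at once if the start button is pressed (over 3 mm) before the lever above the open tub is open (value of joint start above 0.003 m and not ((horizontal distance between tub and outlet_left below 0.065 m and value of joint lever_left above 0.8 rad) or (horizontal distance between tub and outlet_right below 0.065 m and value of joint lever_right above 0.8 rad))).
It fails at once if the other lever is moved by more than 0.3 rad ((horizontal distance between tub and outlet_left below 0.065 m and value of joint lever_right above 0.3 rad) or (horizontal distance between tub and outlet_right below 0.065 m and value of joint lever_left above 0.3 rad)).
It fails at once if a tub is moved by more than 30 mm or lifted (distance of any of tub, lidded_tub from where it was at the start of the episode above 0.03 m or height (world z) of any of tub, lidded_tub above 0.015 m).
It fails at once if the jar or the brush is moved by more than 30 mm or lifted (distance of any of jar, brush from where it was at the start of the episode above 0.03 m or height (world z) of any of jar, brush above 0.015 m).
It also fails if it takes over 40 s, if anything falls off the work surface, if the arm or the gripper's body presses on something with over 40 N, if the wrist force passes 120 N, or if a joint passes its speed limit or range.

ROBOT

A 7-joint arm with a two-finger parallel gripper is mounted at the origin on the work surface. World frame = base frame: x ahead of the robot, y to its left, z up, the work surface at z = 0. Lengths are in m, angles in rad, forces in N, time in s.
With the tool pointing down it reaches from about 0.35 to 0.9 m from the base axis. Payload 8.1 kg.
Tool frame: the origin (TCP) lies midway between the tips of the shut fingers; the grasp point (between the pads) lies 19 mm behind it; z points along the fingers, y is the direction in which the jaws open and shut (so a half turn about z gives the same grasp; the last joint's range is limited). The gripper opens to 92 mm and grips with 3 to 60 N. Pads are 19 mm wide; open, the fingers measure 130 mm over their backs; the gripper's body (75 mm by 190 mm) begins 47 mm behind the grasp point.
Start: joints at [-0.103, 0.434, 0.025, 1.573, -0.012, 1.134, -0.075], TCP at [0.625, -0, 0.193] pointing down, gripper open.
Joint ranges: [-2.62, 2.62], [-0.44, 2.09], [-1.27, 1.32], [0.08, 2.57], [-1.32, 4.46], [0.12, 2], [-2.74, 2.74]. Speed limits (rad/s): [2.22, 2.22, 3.01, 3.01, 3.14, 3.14, 3.14].

INTERFACE

Orientations are given as a rotation vector (axis times angle).
In Python, from cell import arm gives the robot as it stands. The module is installed in compiled form; this text tells all that it offers.
- The arm moves only by the tool jog_arm, never from a script. Its argument "increments" is a list of rows, each an object with "slide": the shift along the tool's x, y, z in mm, a list of three; "roll": the turn about the tool's z in rad; "gripper": the opening, from 0 (shut) to 1 (fully open). In form: [{"slide": [x, y, z], "roll": roll, "gripper": gripper}, ...]. A call has exactly 10 rows; each row is the pose to reach, as a shift and turn from the pose commanded when the call began, along the tool's axes at that moment; what a row does not reach only later rows make up. A row lasts 1/12 s, in which the tool goes at most 41.7 mm and 7.16 degrees, less where a joint would pass 70% of its speed; a pose out of reach is approached as far as the arm can. A call with a gripper value outside its range is refused whole. The fingers move at their own pace and stop on an object; "newtons" is the grip in N (left out, the last holds). Time passes only in rows, so rows that repeat a pose let the fingers close, or fill a call up. It gives the time, the measured TCP pose, the force and the opening at its end, in the units of the state.
- arm.observe(): the state, without advancing time (a new reading comes with each control period).
- arm.get_image(name): name is "scene" or "side" or "wrist"; returns a dict with "frame" (384x512x3 uint8, blue, green, red), "depth" (384x512 float32, m along the optical axis (not along the pixel's ray), 0 where there is no reading), "intrinsics" (3x3 intrinsics, pixels), "R" (3x3) and "t" (3): a world point X has camera coordinates R X + t; the wrist camera has in their place "hand_eye" (4x4, takes a point from camera to tool coordinates, whose origin is the TCP and whose axes are the flange's). Camera axes: x right, y down, z forward; pixel columns grow to the right and rows downward; lengths in m; the calibration is good to about 2 mm. A picture is of the moment at which its call begins: read the wrist's pose just before it.
- arm.sign_off(): hands the job in, once; it reports no verdict.
The state is a dict: "clock": time; "joints": joint angles; "dq": joint speeds; "joint_efforts": joint torques, N m; "position": TCP position; "ee_rot": TCP orientation; "force": force on the tool from outside, world axes, zero at the start; "ft_torque": the same for the moment, N m; "width": opening from 0.0 (shut) to 1.0 (fully open).
Only numpy, scipy, OpenCV 4.12 (cv2) and the standard library are available. Lean on these libraries where they do the work, as an engineer would, in place of code of your own. Each camera call takes 0.05 s, during which the arm holds its last target.

## Working session

There is one attempt and no reset: what is moved stays moved. The work goes in short steps, Python scripts to look and compute and a tool call to move; the robot and the scene stay as the last step left them, time stands still between calls to the robot, and variables do not carry over. Pictures are saved under pics/ and viewed, and the job is handed in when it is done.

Besides the shell and the picture viewer there is one more tool, called after ">>>" by a JSON object that holds its "method" and its "body". jog_arm: Moves the arm, as the interface text tells. Its arguments: {"type":"object","properties":{"increments":{"type":"array"},"newtons":{"type":"number"}},"required":["increments"]}

```bash
mkdir -p pics
python3 - <<'E'
from cell import arm
import cv2,numpy as np
s=arm.observe();print(s)
for n in("scene","side","wrist"):
    im=arm.get_image(n);cv2.imwrite(f"pics/{n}0.png",im["frame"]);np.savez(f"{n}0.npz",**im)
    print(n,im["intrinsics"],im.get("R"),im.get("t"),im.get("hand_eye"))
E
```

```text
{'clock': 0.0, 'joints': array([-0.10260802,  0.43522587,  0.02497698,  1.57407494, -0.01155694,
        1.13399934, -0.07509308]), 'dq': array([-0.00026467,  0.00117289,  0.00020132, -0.00079467,  0.0002439 ,
        0.00109677, -0.00078552]), 'joint_efforts': array([ 3.89017032e-04, -6.67853522e+01,  9.84863900e-01, -3.14464223e+01,
       -6.05165795e-02,  4.27553023e-02,  1.12382318e-04]), 'position': array([ 6.24447131e-01, -7.44362296e-05,  1.91951852e-01]), 'ee_rot': array([-2.22080030e+00, -2.22071145e+00,  1.92708647e-03]), 'force': array([-0.10679905,  0.64330553, -0.47479063]), 'ft_torque': array([-0.03392452, -0.00056748,  0.02363678]), 'width': 1.0011704606157616}
scene [[365.9831808    0.         249.38986489]
 [  0.         365.9831808  193.35996781]
 [  0.           0.           1.        ]] [[-0.68384792  0.72957895 -0.00815907]
 [ 0.57086586  0.52805219 -0.62870745]
 [-0.45438331 -0.43459802 -0.77759911]] [ 0.35694956 -0.21919384  1.2567663 ] None
side [[357.04930121   0.         257.74370587]
 [  0.         357.04930121 187.3275555 ]
 [  0.           0.           1.        ]] [[-0.88883083 -0.45822842 -0.00254199]
 [-0.27565786  0.53911156 -0.79584639]
 [ 0.36604985 -0.70667209 -0.60549324]] [0.50471438 0.23469238 0.86826393] None
wrist [[287.83263594   0.         254.77557015]
 [  0.         287.83263594 193.98325587]
 [  0.           0.           1.        ]] None None [[ 1.79117688e-03 -9.62698498e-01 -2.70570498e-01  7.53154798e-02]
 [ 9.99998333e-01  1.82051596e-03  1.42535548e-04 -2.70742985e-04]
 [ 3.55359150e-04 -2.70570302e-01  9.62700153e-01 -1.92476871e-01]
 [ 0.00000000e+00  0.00000000e+00  0.00000000e+00  1.00000000e+00]]
```

View pics/scene0.png

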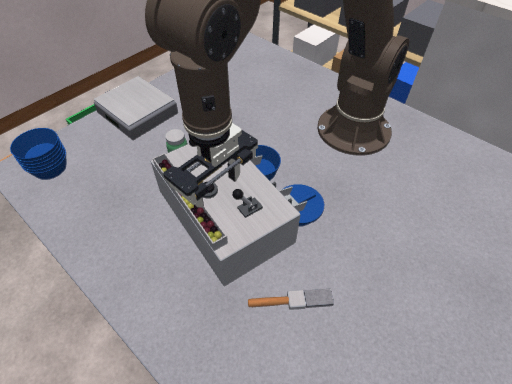

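View pics/side0.png

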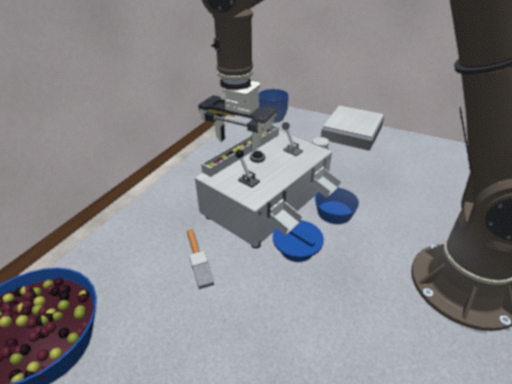

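View pics/wrist0.png

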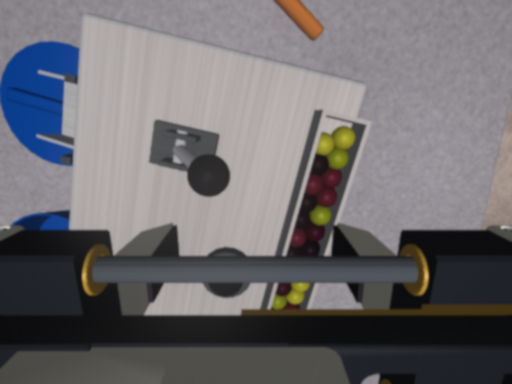

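The side view shows the open tub (337,204) under the right (far) outlet and the lidded one (298,240) under the left, so the target is the right lever, knob at (286,126) in the side view. The wrist view has the left knob at (208,175), the button at about (227,271) and the left-hand machine corners at about (85,15) and (365,85).

```bash
cat > h.py <<'E'
import numpy as np,cv2
from scipy.spatial.transform import Rotation as Ro
def cam(im,s=None):
    if "hand_eye" in im and im["hand_eye"].ndim==2:
        T=np.eye(4);T[:3,:3]=Ro.from_rotvec(s["ee_rot"]).as_matrix();T[:3,3]=s["position"]
        W=T@im["hand_eye"];return W[:3,:3],W[:3,3]
    R=im["R"];return R.T,-R.T@im["t"]
def ray(im,uv,s=None):
    A,c=cam(im,s);d=np.linalg.inv(im["intrinsics"])@[uv[0],uv[1],1];return c,A@d
def onz(im,uv,z,s=None):
    c,d=ray(im,uv,s);return c+d*(z-c[2])/d[2]
def dep(im,uv,s=None):
    c,d=ray(im,uv,s);u,v=map(int,np.round(uv));return c+d*np.median(im["depth"][v-1:v+2,u-1:u+2])
def proj(im,X,s=None):
    A,c=cam(im,s);p=im["intrinsics"]@(A.T@(np.array(X)-c));return p[:2]/p[2]
E
cat > m.py <<'E'
from h import *
L=lambda n:dict(np.load(f"{n}0.npz"))
s={"position":np.array([.62445,-.00007,.19195]),"ee_rot":np.array([-2.2208,-2.2207,.00193])}
w,sd,sc=L("wrist"),L("side"),L("scene")
print("corners",onz(w,(85,15),.15,s),onz(w,(365,85),.15,s))
print("knobL w",onz(w,(208,175),.225,s),"side",onz(sd,(240,154),.225),"scene",onz(sc,(238,194),.225))
print("knobR side",onz(sd,(286,126),.225))
print("button w",onz(w,(227,271),.16,s),dep(w,(227,285),s),"side",onz(sd,(258,156),.16))
print("tubs",onz(sd,(337,200),.05),onz(sd,(298,240),.048))
for n,im in(("w",w),("s",sd)):
  big=cv2.resize(im["frame"],None,fx=3,fy=3,interpolation=cv2.INTER_CUBIC)
  cv2.imwrite(f"pics/big_{n}.png",big[250:850,560:1360] if n=="s" else big[400:1000,300:1100])
E
python3 m.py
```

```text
corners [0.50154142 0.14308762 0.15      ] [0.70821609 0.09604455 0.15      ]
knobL w [0.59780669 0.04152715 0.225     ] side [0.59670775 0.0425731  0.225     ] scene [0.59759383 0.03956812 0.225     ]
knobR side [ 0.55300656 -0.15246736  0.225     ]
button w [ 0.59995396 -0.05797592  0.16      ] [ 0.60099807 -0.0637601   0.17249848] side [ 0.59825154 -0.0614952   0.16      ]
tubs [ 0.36182961 -0.10761569  0.05      ] [0.40277353 0.09339371 0.048     ]
```

View pics/big_s.png

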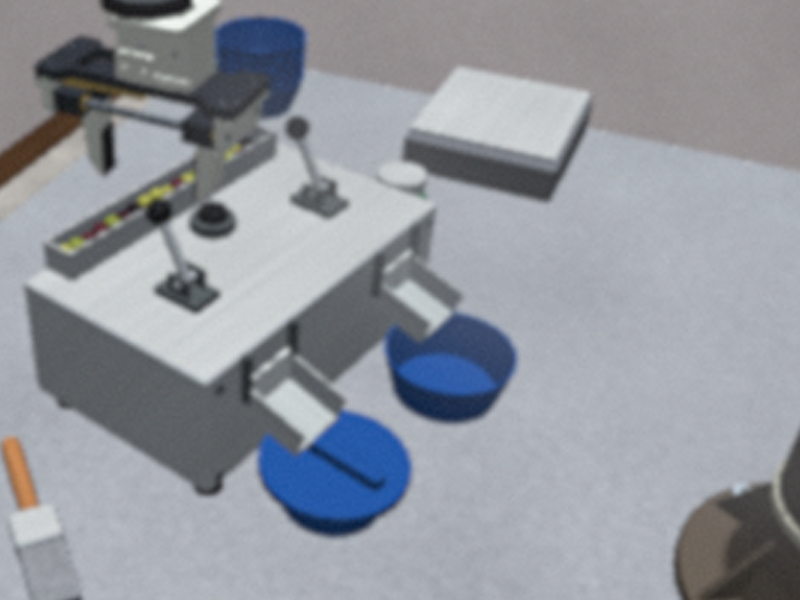

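Everything agrees: machine yaw is about -0.225 rad, the right knob is near (0.553,-0.152) and the button near (0.599,-0.060). I'll raise, shut the fingers, turn to the machine axes and go above and behind the right knob.

>>> {"method": "jog_arm", "body": {"increments": [{"slide": [0, 0, -35], "roll": 0, "gripper": 0}, {"slide": [0, 0, -75], "roll": 0, "gripper": 0}, {"slide": [0, 0, -85], "roll": 0.1, "gripper": 0}, {"slide": [-30, -5, -85], "roll": 0.225, "gripper": 0}, {"slide": [-65, -10, -85], "roll": 0.225, "gripper": 0}, {"slide": [-100, -15, -85], "roll": 0.225, "gripper": 0}, {"slide": [-135, -20, -85], "roll": 0.225, "gripper": 0}, {"slide": [-162, -25, -85], "roll": 0.225, "gripper": 0}, {"slide": [-162, -25, -85], "roll": 0.225, "gripper": 0}, {"slide": [-162, -25, -85], "roll": 0.225, "gripper": 0}], "newtons": 20}}

```text
clock: 0.98
position: [0.5992, -0.1643, 0.2775]
ee_rot: [2.461, 1.953, -0.001]
force: [0.9, 1.0, 0.7]
width: 0.326
```

```bash
cat > look.py <<'E'
import sys
from h import *
from cell import arm
k=sys.argv[1]
s=arm.observe();print(s["clock"],s["position"],s["ee_rot"],s["force"],s["width"])
ims={n:arm.get_image(n) for n in("scene","side","wrist")}
np.savez("s"+k,position=s["position"],ee_rot=s["ee_rot"])
for n in ims:np.savez(n+k,**ims[n])
f=lambda n,u,v:cv2.resize(ims[n]["frame"][v:v+150,u:u+200],(400,300),interpolation=cv2.INTER_CUBIC)
a=np.hstack([f("side",180,60),f("scene",130,100)])
b=np.hstack([cv2.resize(ims["wrist"]["frame"],(400,300)),cv2.resize(ims["side"]["frame"],(400,300))])
cv2.imwrite(f"pics/l{k}.png",np.vstack([a,b]))
E
python3 look.py 1
```

```text
0.9833 [ 0.59923766 -0.16431384  0.27750434] [ 2.46078290e+00  1.95291387e+00 -1.23292751e-03] [0.88122917 0.96786503 0.73007302] 0.3262192168188065
```

View pics/l1.png

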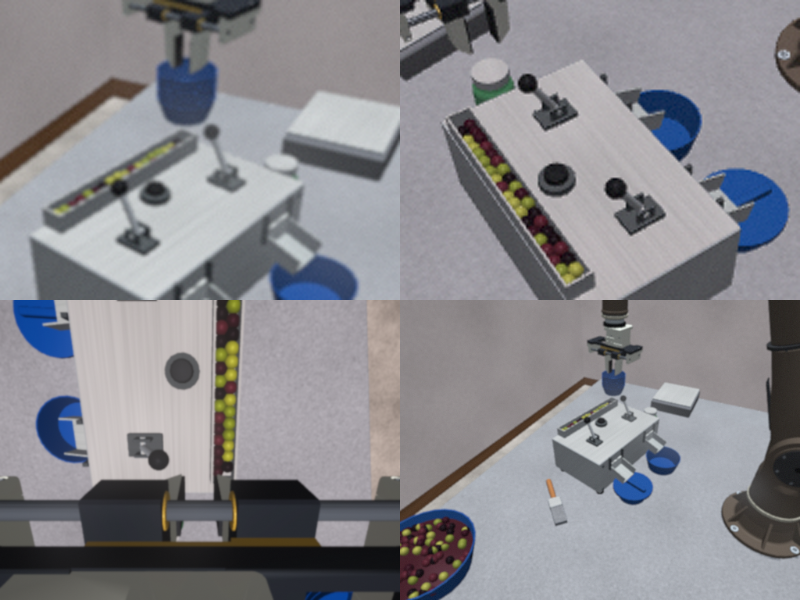

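The wrist view now shows the right knob at about (202,205) full scale and the button at (232,90); the scene view has the knob at (194,141). I'll compute the offsets in tool axes.

```bash
cat > m2.py <<'E'
from h import *
s=dict(np.load("s1.npz"));L=lambda n:dict(np.load(f"{n}1.npz"))
w,sd,sc=L("wrist"),L("side"),L("scene")
def blob(im,c,r,th=60,frac=None):
    u,v=c;g=cv2.cvtColor(im["frame"],6)[v-r:v+r,u-r:u+r]
    n,l,st,ce=cv2.connectedComponentsWithStats((g<th).astype(np.uint8))
    i=1+np.argmax(st[1:,4]);print(st[i]);return ce[i]+[u-r,v-r]
R=Ro.from_rotvec(s["ee_rot"]).as_matrix()
def rep(n,X):print(n,X.round(4),"tool",(R.T@(X-s["position"])*1000).round(1))
for n,im,c,r in(("w",w,(202,205),20),("side",sd,(286,126),8),("scene",sc,(194,141),9)):
    p=blob(im,c,r);print(p);rep("knobR "+n,onz(im,p,.225,s))
for n,im,c,r in(("w",w,(232,90),16),("side",sd,(258,155),7),("scene",sc,(208,186),8)):
    p=blob(im,c,r);print(p);rep("button "+n,onz(im,p,.17,s))
for c in((232,90),(232,106),(232,112),(232,130)):rep("d",dep(w,c,s))
print([w["depth"][90,215+2*i].round(3) for i in range(20)])
E
python3 m2.py
```

```text
[  9   7  24  25 437]
[202.47368421 203.95881007]
knobR w [ 0.5523 -0.1565  0.225 ] tool [ -3.  -47.5  52.5]Traceback (most recent call last):
  File "m2.py", line 11, in <module>
    p=blob(im,c,r);print(p);rep("knobR "+n,onz(im,p,.225,s))
  File "m2.py", line 7, in blob
    i=1+np.argmax(st[1:,4]);print(st[i]);return ce[i]+[u-r,v-r]
        ~~~~~~~~~^^^^^^^^^^
    return _wrapfunc(a, 'argmax', axis=axis, out=out, **kwds)
    return bound(*args, **kwds)
ValueError: attempt to get argmax of an empty sequence
```

```bash
sed -i 's/th=60/th=85/' m2.py; python3 m2.py
```

```text
[  8   6  26  26 522]
[202.31417625 203.58237548]
knobR w [ 0.5523 -0.1561  0.225 ] tool [ -2.7 -47.6  52.5]
[ 5  5  6  6 28]
[285.32142857 125.67857143]
knobR side [ 0.5556 -0.1534  0.225 ] tool [  0.7 -45.   52.5]
[ 4  5 14 13 84]
[194.23809524 142.10714286]
knobR scene [ 0.5535 -0.1532  0.225 ] tool [  0.4 -47.1  52.5]
[  1   0  31  32 823]
[232.16403402  89.94532199]
button w [ 0.5986 -0.0646  0.17  ] tool [ 97.  -23.2 107.5]
[  0   3  13  11 104]
[257.00961538 156.46153846]
button side [ 0.5924 -0.044   0.17  ] tool [115.7 -34.  107.4]
[  0   4  16  12 173]
[207.58959538 188.00578035]
button scene [ 0.6033 -0.059   0.17  ] tool [103.6 -19.9 107.4]
d [ 0.5986 -0.0648  0.1724] tool [ 96.8 -23.2 105. ]
d [ 0.5943 -0.0789  0.1628] tool [ 82.1 -24.2 114.7]
d [ 0.5928 -0.0846  0.1628] tool [ 76.2 -24.3 114.7]
d [ 0.5873 -0.1026  0.1505] tool [ 57.5 -25.6 127. ]
[np.float32(0.29), np.float32(0.282), np.float32(0.281), np.float32(0.282), np.float32(0.28), np.float32(0.28), np.float32(0.28), np.float32(0.28), np.float32(0.28), np.float32(0.283), np.float32(0.281), np.float32(0.28), np.float32(0.28), np.float32(0.281), np.float32(0.281), np.float32(0.28), np.float32(0.286), np.float32(0.289), np.float32(0.291), np.float32(0.291)]
```

>>> {"method": "jog_arm", "body": {"increments": [{"slide": [-1, 0, 0], "roll": 0, "gripper": 0}, {"slide": [-1, 0, 0], "roll": 0, "gripper": 0}, {"slide": [-1, 0, 0], "roll": 0, "gripper": 0}, {"slide": [-1, 0, 0], "roll": 0, "gripper": 0}, {"slide": [-1, 0, 20], "roll": 0, "gripper": 0}, {"slide": [-1, 0, 40], "roll": 0, "gripper": 0}, {"slide": [-1, 0, 55], "roll": 0, "gripper": 0}, {"slide": [-1, 0, 66], "roll": 0, "gripper": 0}, {"slide": [-1, 0, 66], "roll": 0, "gripper": 0}, {"slide": [-1, 0, 66], "roll": 0, "gripper": 0}]}}

```text
clock: 1.97
position: [0.5997, -0.1629, 0.2118]
ee_rot: [-2.456, -1.958, 0.001]
force: [-0.5, -0.2, 0.1]
width: 0.004
```

```bash
python3 look.py 2
```

```text
1.9667 [ 0.59974575 -0.16289361  0.21176244] [-2.45646489e+00 -1.95783358e+00  5.23276181e-04] [-0.46304929 -0.21689822  0.08949611] 0.003972757997219937
```

View pics/l2.png

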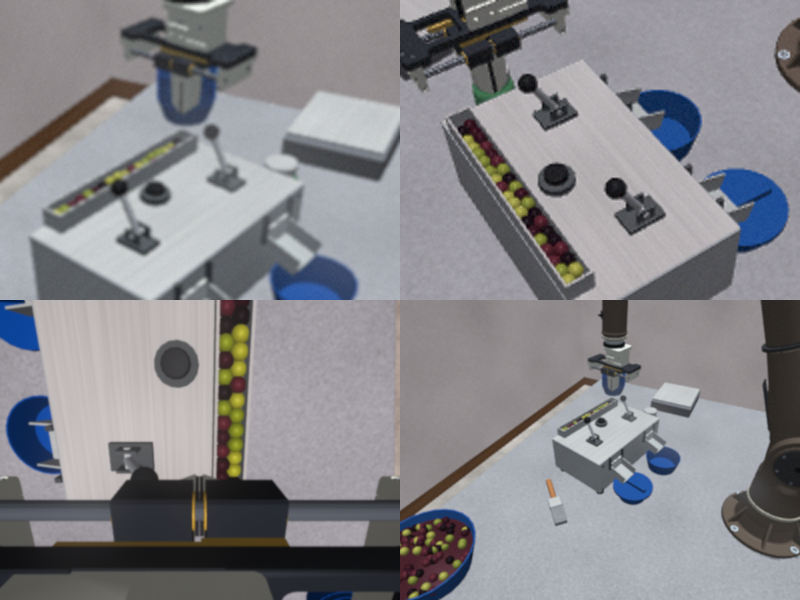

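The fingers are shut and level with the knob, with a gap behind it. Next comes the push forward, then backing off.

>>> {"method": "jog_arm", "body": {"increments": [{"slide": [-2, -10, 0], "roll": 0, "gripper": 0}, {"slide": [-2, -20, 0], "roll": 0, "gripper": 0}, {"slide": [-2, -30, 0], "roll": 0, "gripper": 0}, {"slide": [-2, -40, 0], "roll": 0, "gripper": 0}, {"slide": [-2, -50, 0], "roll": 0, "gripper": 0}, {"slide": [-2, -60, 0], "roll": 0, "gripper": 0}, {"slide": [-2, -70, 0], "roll": 0, "gripper": 0}, {"slide": [-2, -70, 0], "roll": 0, "gripper": 0}, {"slide": [-2, -60, 0], "roll": 0, "gripper": 0}, {"slide": [-2, -40, 0], "roll": 0, "gripper": 0}]}}

```text
clock: 2.95
position: [0.5602, -0.156, 0.2124]
ee_rot: [2.457, 1.958, 0.001]
force: [0.8, -0.2, 0.3]
width: 0.003
```

```bash
python3 look.py 3
```

```text
2.95 [ 0.56015379 -0.15597719  0.21237632] [2.45671830e+00 1.95787453e+00 7.22299308e-04] [ 0.75632368 -0.18868283  0.28939283] 0.002775454120791538
```

View pics/l3.png

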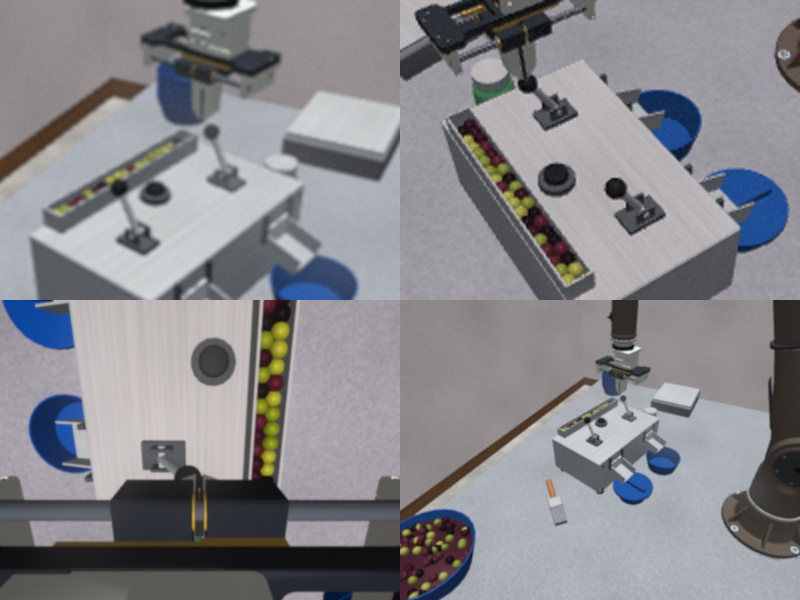

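The lever has not moved: the knob is still leaning back, at the same pixels, although the fingers passed. I'll check the knob by depth and project the TCP into the images.

Run:
```python
from h import *
for k in "13":
  s=dict(np.load(f"s{k}.npz"));L=lambda n:dict(np.load(f"{n}{k}.npz"))
  R=Ro.from_rotvec(s["ee_rot"]).as_matrix()
  w,sd,sc=L("wrist"),L("side"),L("scene")
  print(k,"tcp proj side",proj(sd,s["position"]),"scene",proj(sc,s["position"]),"R",R.round(2).tolist())
  if k=="1":print("knob depth w",dep(w,(202,204),s),"side",dep(sd,(285,126)),"scene",dep(sc,(194,142)))
  else:
    print("scene knob",dep(sc,(194,142)),"side",dep(sd,(286,126)))
    for v in range(120,66,-6): print("finger scene",v,dep(sc,(192,v)).round(3), "side", dep(sd,(282,v+5)).round(3))
    o=sd["frame"][60:160,240:330];cv2.imwrite("pics/z3.png",np.hstack([cv2.resize(o,(400,444),interpolation=2),cv2.resize(sc["frame"][90:190,150:240],(400,444),interpolation=2)]))
```

```text
1 tcp proj side [273.83666228 104.61511451] scene [173.1608516  133.09152087] R [[0.23, 0.97, -0.0], [0.97, -0.23, -0.0], [-0.0, -0.0, -1.0]]
knob depth w [ 0.55497896 -0.15325277  0.23692624] side [ 0.55311515 -0.14512827  0.22838132] scene [ 0.55813644 -0.14743509  0.23222541]
3 tcp proj side [284.06386705 128.83367352] scene [192.10284543 146.72342767] R [[0.22, 0.97, 0.0], [0.97, -0.22, 0.0], [0.0, 0.0, -1.0]]
scene knob [ 0.55757481 -0.14824185  0.23132871] side [ 0.55039402 -0.14610437  0.22857164]
finger scene 120 [ 0.57  -0.123  0.321] side [ 0.563 -0.145  0.229]
finger scene 114 [ 0.566 -0.126  0.334] side [ 0.563 -0.144  0.249]
finger scene 108 [ 0.559 -0.133  0.342] side [ 0.563 -0.142  0.268]
finger scene 102 [ 0.558 -0.129  0.359] side [ 0.564 -0.142  0.286]
finger scene 96 [ 0.557 -0.129  0.374] side [ 0.553 -0.115  0.317]
finger scene 90 [ 0.552 -0.132  0.385] side [ 0.554 -0.116  0.334]
finger scene 84 [ 0.56  -0.118  0.41 ] side [ 0.56  -0.128  0.345]
finger scene 78 [ 0.557 -0.119  0.422] side [ 0.56  -0.127  0.362]
finger scene 72 [ 0.549 -0.126  0.429] side [ 0.561 -0.127  0.377]
```

View pics/z3.png

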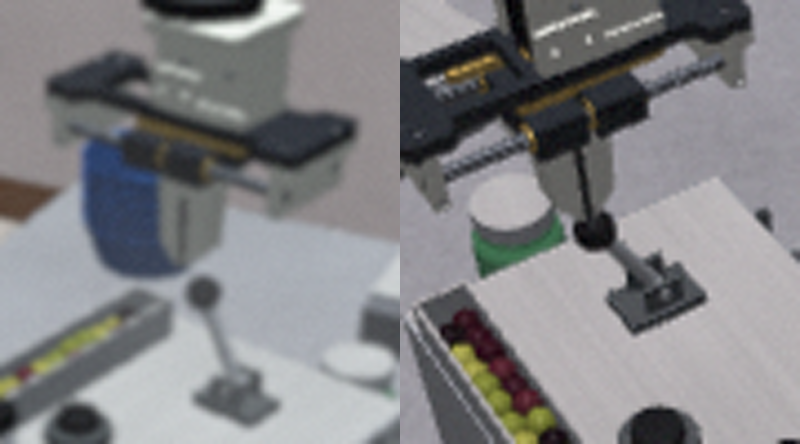

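```bash
python3 - <<'E'
from h import *
k="3"
s=dict(np.load(f"s{k}.npz"));sd=dict(np.load(f"side{k}.npz"));sc=dict(np.load(f"scene{k}.npz"))
for v in range(112,130): print(v,[ (lambda p:f"{p[0]:.3f},{p[1]:.3f},{p[2]:.3f}")(dep(sd,(u,v))) for u in(279,282,285,288)], sd["frame"][v,282],sd["frame"][v,286])
d=sd["depth"][60:160,240:330];m=np.uint8(np.clip((d-.5)/1.5*255,0,255));m=cv2.applyColorMap(m,2)
d2=sc["depth"][90:190,150:240];m2=cv2.applyColorMap(np.uint8(np.clip((d2-.5)/.8*255,0,255)),2)
cv2.imwrite("pics/d3.png",np.hstack([cv2.resize(m,(400,444),interpolation=0),cv2.resize(m2,(400,444),interpolation=0)]))
E
python3 look.py 4
```

```text
112 ['0.574,-0.146,0.267', '0.563,-0.142,0.272', '0.554,-0.142,0.274', '0.549,-0.153,0.270'] [109 111 107] [114 115 113]
113 ['0.574,-0.145,0.265', '0.563,-0.142,0.268', '0.554,-0.142,0.271', '0.549,-0.153,0.267'] [108 110 107] [113 115 113]
114 ['0.573,-0.145,0.262', '0.563,-0.143,0.265', '0.554,-0.142,0.268', '0.550,-0.155,0.263'] [110 111 109] [115 117 113]
115 ['0.573,-0.145,0.259', '0.563,-0.142,0.263', '0.554,-0.142,0.264', '0.551,-0.157,0.258'] [110 111 108] [117 118 115]
116 ['0.573,-0.145,0.256', '0.562,-0.141,0.260', '0.554,-0.143,0.261', '0.746,-0.639,0.003'] [111 112 109] [131 129 128]
117 ['0.573,-0.145,0.253', '0.562,-0.142,0.256', '0.554,-0.143,0.258', '0.744,-0.636,-0.000'] [114 116 112] [153 148 145]
118 ['0.573,-0.146,0.249', '0.563,-0.143,0.252', '0.750,-0.616,0.003', '0.741,-0.628,-0.001'] [117 116 113] [171 164 161]
119 ['0.574,-0.147,0.245', '0.563,-0.144,0.249', '0.748,-0.612,-0.000', '0.736,-0.616,0.001'] [128 123 119] [183 175 171]
120 ['0.760,-0.573,0.010', '0.754,-0.593,0.002', '0.744,-0.603,-0.000', '0.732,-0.608,0.000'] [142 135 128] [184 178 172]
121 ['0
[... 515 characters left out ...]
45,0.229', '0.554,-0.146,0.231', '0.547,-0.153,0.229'] [107 102 100] [71 68 67]
126 ['0.744,-0.539,0.001', '0.562,-0.144,0.227', '0.553,-0.145,0.228', '0.546,-0.151,0.227'] [105 100  97] [71 70 69]
127 ['0.741,-0.533,-0.001', '0.562,-0.144,0.224', '0.553,-0.144,0.226', '0.546,-0.150,0.225'] [113 109 105] [67 65 64]
128 ['0.738,-0.527,-0.002', '0.563,-0.147,0.219', '0.553,-0.145,0.222', '0.547,-0.153,0.220'] [134 129 127] [72 71 69]
129 ['0.730,-0.508,0.004', '0.720,-0.516,0.003', '0.552,-0.144,0.219', '0.546,-0.153,0.216'] [157 149 148] [97 94 90]
3.1 [ 0.56206925 -0.156244    0.21139865] [2.45620387e+00 1.95787079e+00 3.71298689e-04] [-0.42139935  0.88153109 -0.45394476] 0.00459562274245379
```

View pics/d3.png

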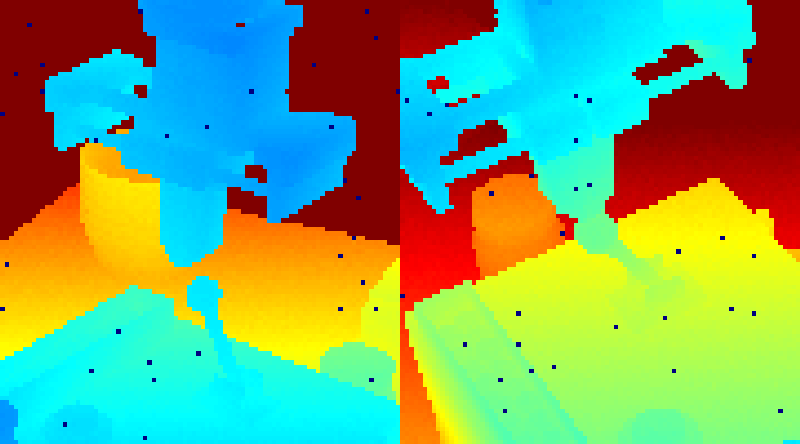

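View pics/l4.png

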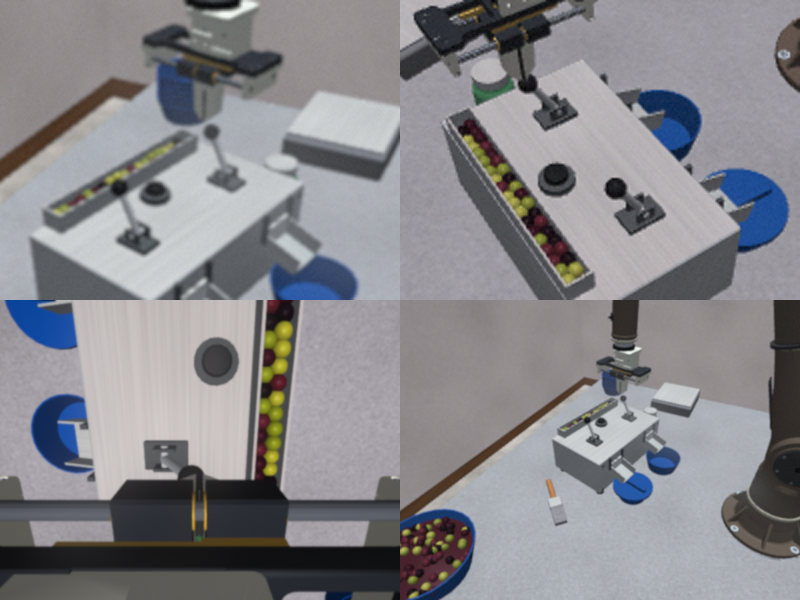

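Depth shows the true fingertips at z ≈ 0.244 while the reported TCP is 0.212. The shut fingers therefore end about 32 mm short of the reported TCP and passed just over the knob (top 0.237), touching nothing. I'll back off, go about 29 mm lower by what the cameras show, and check before pushing.

>>> {"method": "jog_arm", "body": {"increments": [{"slide": [0, 15, 0], "roll": 0, "gripper": 0}, {"slide": [0, 30, 0], "roll": 0, "gripper": 0}, {"slide": [0, 40, 0], "roll": 0, "gripper": 0}, {"slide": [0, 40, 0], "roll": 0, "gripper": 0}, {"slide": [0, 40, 8], "roll": 0, "gripper": 0}, {"slide": [0, 40, 15], "roll": 0, "gripper": 0}, {"slide": [0, 40, 22], "roll": 0, "gripper": 0}, {"slide": [0, 40, 29], "roll": 0, "gripper": 0}, {"slide": [0, 40, 29], "roll": 0, "gripper": 0}, {"slide": [0, 40, 29], "roll": 0, "gripper": 0}]}}

```text
clock: 4.08
position: [0.5987, -0.1648, 0.1821]
ee_rot: [-2.456, -1.957, 0.001]
force: [0.0, 0.3, 0.1]
width: 0.003
```

```bash
python3 look.py 5
python3 - <<'E'
from h import *
sd=dict(np.load("side5.npz"));sc=dict(np.load("scene5.npz"))
for v in range(112,132,2): print(v,[ (lambda p:f"{p[0]:.3f},{p[1]:.3f},{p[2]:.3f}")(dep(sd,(u,v))) for u in(267,270,273,276,279,282)])
E
```

```text
4.0833 [ 0.59868627 -0.16482384  0.18213627] [-2.45615823e+00 -1.95726591e+00  1.29009971e-03] [0.0382539  0.25631746 0.12454197] 0.0031447434916352483
112 ['0.617,-0.155,0.254', '0.606,-0.154,0.257', '0.595,-0.151,0.261', '0.586,-0.153,0.262', '0.582,-0.164,0.258', '0.747,-0.573,0.050']
114 ['0.615,-0.153,0.249', '0.606,-0.154,0.251', '0.594,-0.149,0.255', '0.586,-0.151,0.257', '0.582,-0.165,0.251', '0.747,-0.573,0.041']
116 ['0.616,-0.155,0.242', '0.606,-0.153,0.245', '0.594,-0.149,0.249', '0.586,-0.153,0.249', '0.583,-0.169,0.243', '0.749,-0.580,0.028']
118 ['0.616,-0.155,0.235', '0.606,-0.154,0.238', '0.595,-0.151,0.242', '0.586,-0.153,0.243', '0.584,-0.170,0.236', '0.753,-0.589,0.014']
120 ['0.616,-0.156,0.228', '0.605,-0.153,0.232', '0.594,-0.151,0.236', '0.587,-0.155,0.235', '0.584,-0.171,0.229', '0.754,-0.593,0.002']
122 ['0.804,-0.545,0.003', '0.605,-0.153,0.226', '0.594,-0.150,0.229', '0.588,-0.159,0.227', '0.759,-0.571,0.001', '0.747,-0.577,0.001']
124 ['0.799,-0.535,-0.001', '0.605,-0.153,0.219', '0.595,-0.152,0.222', '0.762,-0.549,0.001', '0.753,-0.560,-0.002', '0.564,-0.148,0.231']
126 ['0.643,-0.211,0.177', '0.637,-0.221,0.173', '0.626,-0.221,0.176', '0.615,-0.219,0.180', '0.745,-0.541,-0.001', '0.562,-0.145,0.226']
128 ['0.639,-0.204,0.174', '0.636,-0.219,0.167', '0.625,-0.219,0.170', '0.610,-0.210,0.178', '0.736,-0.522,0.001', '0.562,-0.144,0.221']
130 ['0.636,-0.198,0.170', '0.628,-0.204,0.169', '0.614,-0.194,0.177', '0.608,-0.206,0.173', '0.729,-0.506,0.001', '0.717,-0.511,0.001']
```

View pics/l5.png

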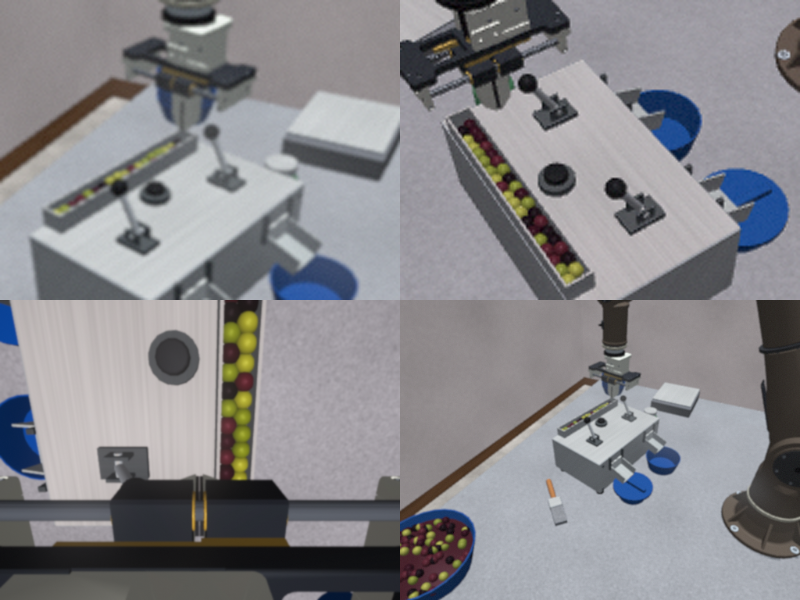

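The tip is now about 0.217, level with the knob and with a clear gap; its lower corners are chamfered. I'll go 10 mm lower and push.

>>> {"method": "jog_arm", "body": {"increments": [{"slide": [0, 0, 10], "roll": 0, "gripper": 0}, {"slide": [0, -10, 10], "roll": 0, "gripper": 0}, {"slide": [0, -20, 10], "roll": 0, "gripper": 0}, {"slide": [0, -30, 10], "roll": 0, "gripper": 0}, {"slide": [0, -40, 10], "roll": 0, "gripper": 0}, {"slide": [0, -50, 10], "roll": 0, "gripper": 0}, {"slide": [0, -60, 10], "roll": 0, "gripper": 0}, {"slide": [0, -70, 10], "roll": 0, "gripper": 0}, {"slide": [0, -70, 10], "roll": 0, "gripper": 0}, {"slide": [0, -60, 10], "roll": 0, "gripper": 0}]}}

```text
clock: 5.07
position: [0.5389, -0.1512, 0.1724]
ee_rot: [-2.456, -1.957, 0.002]
force: [0.4, 0.1, -0.2]
width: 0.004
```

```bash
python3 look.py 6
```

```text
5.0667 [ 0.53885847 -0.15119641  0.17244029] [-2.45560326e+00 -1.95666564e+00  1.93000948e-03] [ 0.38336181  0.13264451 -0.20416348] 0.003713965668550986
```

View pics/l6.png

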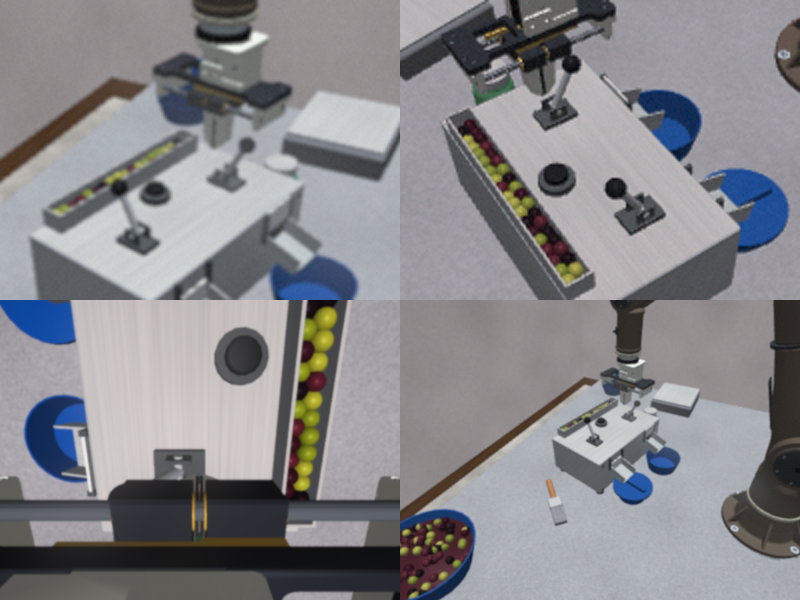

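The right lever has snapped forward: its knob is now at (572,63) in the upper-right crop and the right gate is lifted; the left lever is unchanged. Next I back off, raise, and go above the button.

>>> {"method": "jog_arm", "body": {"increments": [{"slide": [0, 12, 0], "roll": 0, "gripper": 0}, {"slide": [0, 25, -20], "roll": 0, "gripper": 0}, {"slide": [0, 35, -50], "roll": 0, "gripper": 0}, {"slide": [10, 39, -60], "roll": 0, "gripper": 0}, {"slide": [40, 39, -60], "roll": 0, "gripper": 0}, {"slide": [70, 39, -60], "roll": 0, "gripper": 0}, {"slide": [100, 39, -60], "roll": 0, "gripper": 0}, {"slide": [100, 39, -60], "roll": 0, "gripper": 0}, {"slide": [100, 39, -40], "roll": 0, "gripper": 0}, {"slide": [100, 39, -30], "roll": 0, "gripper": 0}]}}

```text
clock: 6.05
position: [0.6011, -0.0619, 0.2012]
ee_rot: [-2.455, -1.959, 0.001]
force: [-0.4, -0.3, -0.6]
width: 0.004
```

```bash
python3 look.py 7
python3 - <<'E'
from h import *
sd=dict(np.load("side7.npz"));sc=dict(np.load("scene7.npz"));s=dict(np.load("s7.npz"))
p=s["position"]
for im in(sd,sc):
  u,v=proj(im,p+[0,0,.032]);print("pred tip",u,v,"button",proj(im,[.599,-.062,.172]))
  for dv in range(-12,16,2):print(round(v)+dv,[(lambda q:f"{q[0]:.3f},{q[1]:.3f},{q[2]:.3f}")(dep(im,(u+d,v+dv))) for d in(-4,0,4)])
E
```

```text
6.05 [ 0.60111671 -0.06191999  0.20116668] [-2.45491628e+00 -1.95944927e+00  1.09128623e-03] [-0.3852973  -0.32873922 -0.62370146] 0.0038910358557890045
pred tip 257.09657911935767 133.29272625104625 button [257.84021449 152.31173224]
121 ['0.607,-0.051,0.274', '0.593,-0.047,0.278', '0.585,-0.053,0.277']
123 ['0.607,-0.051,0.268', '0.594,-0.048,0.272', '0.584,-0.052,0.272']
125 ['0.607,-0.050,0.262', '0.594,-0.048,0.266', '0.585,-0.054,0.265']
127 ['0.607,-0.051,0.256', '0.593,-0.047,0.261', '0.584,-0.053,0.260']
129 ['0.607,-0.050,0.250', '0.593,-0.047,0.255', '0.586,-0.056,0.252']
131 ['0.607,-0.049,0.244', '0.593,-0.047,0.249', '0.586,-0.056,0.246']
133 ['0.608,-0.051,0.237', '0.594,-0.048,0.242', '0.646,-0.175,0.167']
135 ['0.656,-0.140,0.175', '0.648,-0.151,0.171', '0.641,-0.165,0.166']
137 ['0.654,-0.136,0.170', '0.644,-0.145,0.168', '0.626,-0.136,0.177']
139 ['0.651,-0.130,0.167', '0.631,-0.119,0.178', '0.625,-0.133,0.172']
141 ['0.643,-0.115,0.170', '0.629,-0.116,0.173', '0.625,-0.134,0.165']
143 ['0.632,-0.095,0.176', '0.628,-0.113,0.167', '0.624,-0.133,0.158']
145 ['0.633,-
[... 504 characters left out ...]
16,-0.055,0.263', '0.606,-0.053,0.257', '0.597,-0.051,0.251']
167 ['0.616,-0.055,0.257', '0.607,-0.053,0.250', '0.598,-0.051,0.245']
169 ['0.617,-0.055,0.251', '0.608,-0.053,0.245', '0.598,-0.051,0.239']
171 ['0.568,-0.125,0.153', '0.608,-0.054,0.237', '0.553,-0.111,0.152']
173 ['0.572,-0.122,0.151', '0.565,-0.114,0.151', '0.558,-0.107,0.151']
175 ['0.576,-0.117,0.150', '0.570,-0.109,0.151', '0.562,-0.102,0.151']
177 ['0.581,-0.112,0.150', '0.574,-0.104,0.151', '0.567,-0.096,0.151']
179 ['0.585,-0.106,0.151', '0.579,-0.099,0.152', '0.572,-0.091,0.152']
181 ['0.589,-0.102,0.150', '0.583,-0.094,0.151', '0.577,-0.086,0.152']
183 ['0.594,-0.097,0.151', '0.598,-0.074,0.173', '0.592,-0.067,0.172']
```

View pics/l7.png

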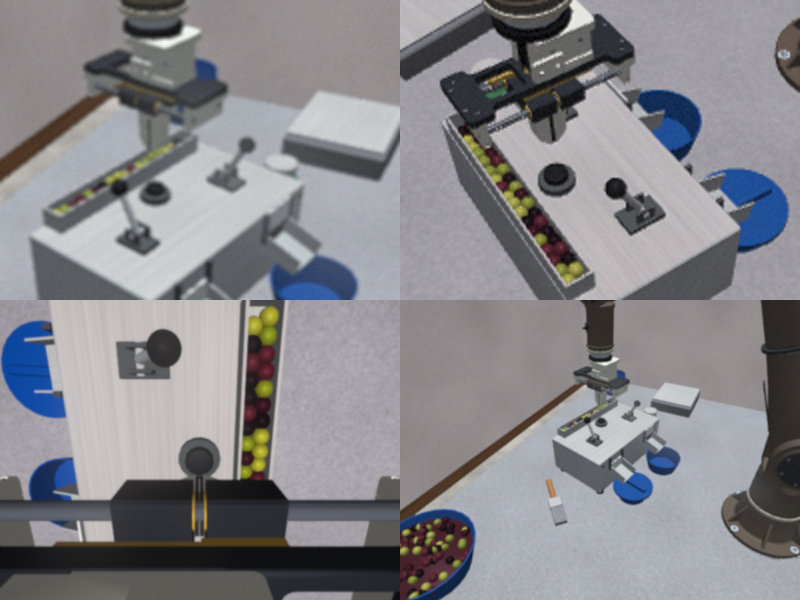

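Run:
```python
from h import *
sd=dict(np.load("side7.npz"));sc=dict(np.load("scene7.npz"));s=dict(np.load("s7.npz"))
R=Ro.from_rotvec(s["ee_rot"]).as_matrix()
for n,im,(u0,u1,v0,v1) in(("sd",sd,(215,300,80,140)),("sc",sc,(145,250,100,175))):
  P=[]
  for v in range(v0,v1):
    for u in range(u0,u1):
      if im["depth"][v,u]>0:
        P.append(dep(im,(u,v)))
  P=np.array(P);T=(P-s["position"])@R*1000
  ok=(P[:,2]>.21)&(abs(T[:,0])<60)&(abs(T[:,1])<110)
  for lo in range(-110,110,20):
    m=ok&(T[:,1]>=lo)&(T[:,1]<lo+20)
    if m.sum():print(n,lo,m.sum(),"lowest z",np.sort(P[m,2])[:4].round(3))
```

```text
sd -110 125 lowest z [0.322 0.322 0.323 0.323]
sd -90 278 lowest z [0.298 0.298 0.298 0.299]
sd -70 115 lowest z [0.309 0.309 0.31  0.311]
sd -50 490 lowest z [0.296 0.298 0.299 0.301]
sd -30 386 lowest z [0.243 0.243 0.244 0.245]
sd -10 303 lowest z [0.234 0.235 0.236 0.236]
sd 10 165 lowest z [0.242 0.242 0.245 0.246]
sd 30 53 lowest z [0.304 0.307 0.309 0.309]
sd 50 103 lowest z [0.308 0.31  0.31  0.312]
sd 70 227 lowest z [0.295 0.297 0.297 0.298]
sd 90 26 lowest z [0.32  0.324 0.326 0.326]
sc -110 60 lowest z [0.327 0.329 0.33  0.332]
sc -90 291 lowest z [0.3   0.302 0.302 0.303]
sc -70 151 lowest z [0.313 0.313 0.314 0.314]
sc -50 342 lowest z [0.31  0.311 0.312 0.313]
sc -30 467 lowest z [0.245 0.246 0.248 0.248]
sc -10 643 lowest z [0.235 0.237 0.237 0.239]
sc 10 879 lowest z [0.246 0.247 0.247 0.249]
sc 30 461 lowest z [0.297 0.297 0.298 0.298]
sc 50 207 lowest z [0.313 0.313 0.313 0.313]
sc 70 385 lowest z [0.3   0.302 0.303 0.304]
sc 90 115 lowest z [0.325 0.326 0.326 0.327]
```

The gripper's lowest other parts sit 61 mm above the tip, so they stay clear of the rim. I'll descend to just at the button and then press step by step.

>>> {"method": "jog_arm", "body": {"increments": [{"slide": [0, -1, 15], "roll": 0, "gripper": 0}, {"slide": [0, -1, 30], "roll": 0, "gripper": 0}, {"slide": [0, -1, 42], "roll": 0, "gripper": 0}, {"slide": [0, -1, 52], "roll": 0, "gripper": 0}, {"slide": [0, -1, 57], "roll": 0, "gripper": 0}, {"slide": [0, -1, 60], "roll": 0, "gripper": 0}, {"slide": [0, -1, 62], "roll": 0, "gripper": 0}, {"slide": [0, -1, 64], "roll": 0, "gripper": 0}, {"slide": [0, -1, 64], "roll": 0, "gripper": 0}, {"slide": [0, -1, 64], "roll": 0, "gripper": 0}]}}

```text
clock: 7.03
position: [0.6004, -0.0626, 0.1392]
ee_rot: [2.457, 1.958, 0.001]
force: [-0.0, 0.5, -0.6]
width: 0.006
```

>>> {"method": "jog_arm", "body": {"increments": [{"slide": [0, 0, 1], "roll": 0, "gripper": 0}, {"slide": [0, 0, 2], "roll": 0, "gripper": 0}, {"slide": [0, 0, 3], "roll": 0, "gripper": 0}, {"slide": [0, 0, 3], "roll": 0, "gripper": 0}, {"slide": [0, 0, 4], "roll": 0, "gripper": 0}, {"slide": [0, 0, 4], "roll": 0, "gripper": 0}, {"slide": [0, 0, 4], "roll": 0, "gripper": 0}, {"slide": [0, 0, 4], "roll": 0, "gripper": 0}, {"slide": [0, 0, 4], "roll": 0, "gripper": 0}, {"slide": [0, 0, 4], "roll": 0, "gripper": 0}]}}

```text
clock: 7.87
position: [0.6006, -0.0626, 0.1349]
ee_rot: [2.457, 1.958, 0.001]
force: [2.4, -0.4, 3.2]
width: 0.007
```

>>> {"method": "jog_arm", "body": {"increments": [{"slide": [0, 0, 1], "roll": 0, "gripper": 0}, {"slide": [0, 0, 2], "roll": 0, "gripper": 0}, {"slide": [0, 0, 3], "roll": 0, "gripper": 0}, {"slide": [0, 0, 4], "roll": 0, "gripper": 0}, {"slide": [0, 0, 4], "roll": 0, "gripper": 0}, {"slide": [0, 0, 5], "roll": 0, "gripper": 0}, {"slide": [0, 0, 5], "roll": 0, "gripper": 0}, {"slide": [0, 0, 5], "roll": 0, "gripper": 0}, {"slide": [0, 0, 5], "roll": 0, "gripper": 0}, {"slide": [0, 0, 5], "roll": 0, "gripper": 0}]}}

```text
clock: 8.7
position: [0.6007, -0.0625, 0.132]
ee_rot: [2.456, 1.957, 0.003]
force: [-5.6, 1.1, 23.9]
width: 0.006
```

The force climbed from 3 N on the spring to 24 N, as at a stop. A picture while it is down, then release.

```bash
python3 look.py 8
python3 - <<'E'
import cv2,numpy as np
a=np.load("side8.npz")["frame"][90:190,210:310];b=np.load("scene8.npz")["frame"][120:220,160:260]
cv2.imwrite("pics/z8.png",np.hstack([cv2.resize(x,(400,400),interpolation=2) for x in(a,b)]))
E
```

```text
8.7 [ 0.60074968 -0.06253848  0.13200975] [2.45602275 1.95709476 0.00281528] [-5.59684697  1.11313975 23.86573581] 0.005547850629194124
```

View pics/z8.png

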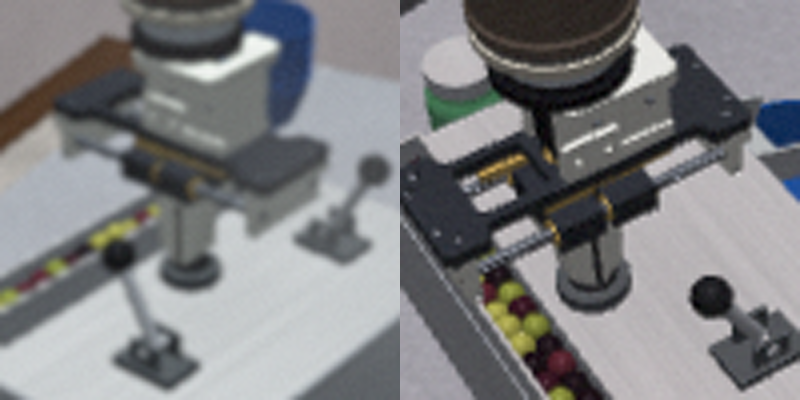

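The tip sits on the button inside its collar, and the button is down. Now I release it and retreat upward.

>>> {"method": "jog_arm", "body": {"increments": [{"slide": [0, 0, 0], "roll": 0, "gripper": 0}, {"slide": [0, 0, -15], "roll": 0, "gripper": 0}, {"slide": [0, 0, -40], "roll": 0, "gripper": 0}, {"slide": [0, 0, -70], "roll": 0, "gripper": 0}, {"slide": [0, 0, -100], "roll": 0, "gripper": 0}, {"slide": [0, 0, -130], "roll": 0, "gripper": 0}, {"slide": [0, 0, -150], "roll": 0, "gripper": 0}, {"slide": [0, 0, -150], "roll": 0, "gripper": 0}, {"slide": [0, 0, -150], "roll": 0, "gripper": 0}, {"slide": [0, 0, -150], "roll": 0, "gripper": 0}]}}

```text
clock: 9.68
position: [0.5992, -0.0625, 0.2783]
ee_rot: [-2.456, -1.957, 0.003]
force: [0.0, -0.6, -0.1]
width: 0.006
```

```bash
python3 look.py 9
python3 - <<'E'
from h import *
w=dict(np.load("wrist9.npz"));s=dict(np.load("s9.npz"))
u,v=proj(w,[.599,-.063,.172],s);print(u,v)
for d in(-6,-3,0,3,6):print(dep(w,(u,v+d),s).round(4))
E
```

```text
9.6833 [ 0.59919645 -0.06249447  0.27827669] [-2.45554753 -1.95685088  0.00315512] [ 0.00911635 -0.62661867 -0.07752679] 0.005892466649193475
255.68943539418245 186.50405060047868
[ 0.6005 -0.0565  0.1724]
[ 0.5998 -0.0595  0.1731]
[ 0.599  -0.0629  0.1725]
[ 0.5983 -0.0662  0.1723]
[ 0.5976 -0.0692  0.173 ]
```

View pics/l9.png

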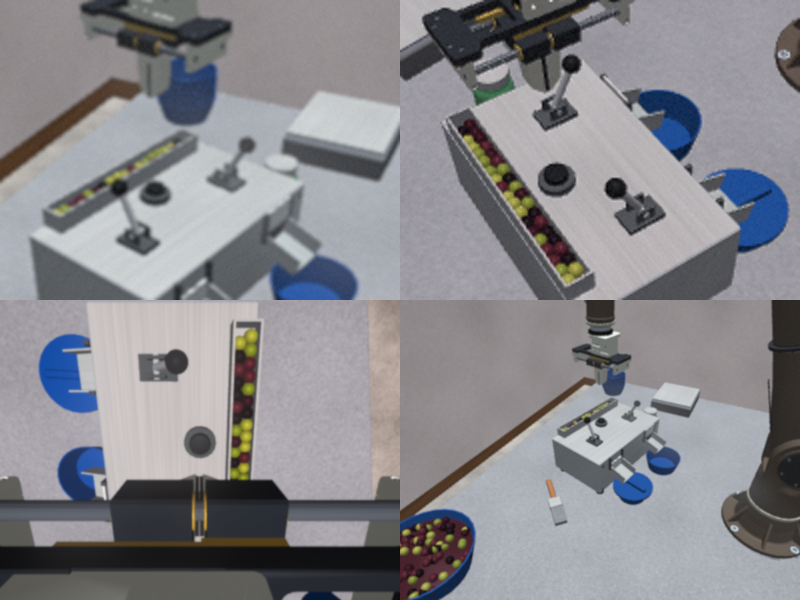

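The right lever is forward, the left is back, the button top is out again at z 0.172, tubs, jar and brush are unmoved, and the arm is clear. I'm handing in.

```bash
python3 -c "
from cell import arm
print(arm.sign_off())"
```

```text
the job is handed in; nothing more can be done
None
```

The right lever, above the open tub, is snapped forward, and its gate is lifted. After that I pressed the start button to its stop (about 24 N at the wrist) and let it go; the job is handed in at about 9.7 s.

- **Missed first pass:** My first push moved nothing and touched nothing. Camera depth put the shut fingertips about 32 mm short of the reported TCP, so they passed just over the knob. I corrected for that in the second push and in the press.
- **Button travel:** I had no direct reading of how far the button went down. That it was fully down is inferred from the force rising from 3 N to 24 N and from the fingertip height, about 6 to 7 mm below the button's rest height.
- **Last checks:** The right lever is open and the left lever still shut. The button top is back at z ≈ 0.172, the height measured before the press. Both tubs and the brush look unmoved, as does the jar, though the gripper partly hides it. The arm is clear with no contact force, and no check failed at the end.

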